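# Clamp a glued drawer rail

## Robot

A 7-joint arm with a two-finger parallel gripper is mounted at the origin on the work surface. World frame = base frame: x ahead of the robot, y to its left, z up, the work surface at z = 0. Lengths are in m, angles in rad, forces in N, time in s.
With the tool pointing down it reaches from about 0.425 to 1.025 m from the base axis. Payload 9.4 kg.
Tool frame: the origin (TCP) lies at the very end of the fingers, on their centre line; the grasp point (between the pads) lies env.grip_point_offset behind it (env.grip_point_offset is the distance from the TCP to the grasp point, in m); z points along the fingers, x is the direction in which the jaws open and shut, and the axes are right-handed (so a half turn about z gives the same grasp; the last joint's range is limited). The gripper opens to 93 mm and grips with 3 to 60 N. Pads are 15 mm wide; open, the fingers measure 128 mm over their backs; the gripper's body (75 mm by 188 mm) begins 65 mm behind the grasp point.
Start: joints at [-1.399, 0.599, -0.003, 1.599, 0.002, 0.943, -0.08], TCP at [0.179, 0.703, 0.219] pointing down, gripper open.
Joint ranges: [-2.57, 2.57], [-0.35, 1.97], [-1.29, 1.29], [0.11, 2.56], [-1.05, 4.19], [0.11, 1.86], [-2.63, 2.63]. Speed limits (rad/s): [2.22, 2.22, 3.01, 3.01, 3.14, 3.14, 3.14].

## Interface

Orientations are given as a unit quaternion [x, y, z, w].
In Python, from bench import env gives the robot as it stands.
- The arm moves only by the tool step_arm, never from a script. Its argument "moves" is a list of rows, each an object with "offset": the shift along the tool's x, y, z in cm, a list of three; "twist": the turn about the tool's z in rad; "grip": the finger opening in cm, from 0 to 9.3. A call has 1 to 12 rows; each row is the pose to reach, as a shift and turn from the pose measured when the call began, along the tool's axes at that moment; what a row does not reach only later rows make up. A row lasts 1/10 s, in which the tool goes at most 50 mm and 8.59 degrees, less where a joint would pass 70% of its speed; a pose out of reach is approached as far as the arm can. A call with a gripper value outside its range is refused whole. The fingers move at their own pace and stop on an object; "force" is the grip in N (left out, the last holds). Time passes only in rows, so rows that repeat a pose let the fingers close. It gives the time, the measured TCP pose, the force and the opening at its end, in the units of the state.
- env.get_obs(): the state, without advancing time (a new reading comes with each control period).
- env.capture(name): name is "scene" or "top" or "wrist"; returns (picture, depth): 384x512x3 uint8, blue, green, red; 384x512 float32, m along the optical axis (not along the pixel's ray), 0 where there is no reading.
- env.camera_params(name): a dict with "fx", "fy", "cx", "cy" (pixels), "pose" (4x4, takes a point from camera to world coordinates); the wrist camera has in their place "mount" (4x4, takes a point from camera to tool coordinates, whose origin is the TCP and whose axes are the tool frame's). Camera axes: x right, y up, looking along -z (the intrinsics and any distortion apply to the point x, -y, -z); pixel columns grow to the right and rows downward; lengths in m; the calibration is good to about 2 mm. A picture is of the moment at which its call begins: read the wrist's pose just before it. camera_params takes no time and is no camera call.
- env.job_done(): hands the job in, once; it reports no verdict.
Trained networks look in the newest picture that a camera, given by its name, has taken for a name from the list of things; names that differ only in an ending like _2 or _b are one class to them, and where a whole thing is asked for, a point or a joint stands for the part that bears it (a point fixed in the world has none). Each returns a list of dicts, best first, with "conf" (0 to 1); they miss things now and then, are a little off and sometimes report something else, mostly with a low value. They report only what shows in the picture. A call takes as long as a camera call. They do not tell look-alikes from the thing itself.
- env.boxes_of(query, camera): "rect" ([left, top, right, bottom] in pixels, round what is visible of it).
- env.place_of(query, camera): "pixel" ([column, row] in pixels: a listed point, or the origin of a listed thing).
The state is a dict: "time": time; "q": joint angles; "qvel": joint speeds; "effort": joint torques, N m; "ee_pos": TCP position; "tcp_rot": TCP orientation; "ft_force": force on the tool from outside, world axes, zero at the start; "torque": the same for the moment, N m; "gripper_width": finger opening in m.
Only numpy, scipy, OpenCV 4.12 (cv2) and the standard library are available. Lean on these libraries where they do the work, as an engineer would, in place of code of your own. Each camera call takes 0.05 s, during which the arm holds its last target.

## Task

The patch on this drawer rail has just been glued: slide the rail into the screw clamp, patch end first, square to the bed and with the patch centred under the pad, until its end rests against the stop, and let go of it. Then wind the crank clockwise until the pad meets the patch and snug it by feel, firm but never so hard that the patch is crushed, and let go of the crank. Leave the mug, jar and bottle where they stand.

Things in the scene. Friction and masses are not known exactly. Their poses are not given: they have to be found in the camera images.
- rail: the work, loose: a brown wooden bar 160 mm long, 40 wide, 18 thick, about 0.1 kg, lying flat, patch up. Origin in the middle of its underside; x runs along its length towards the patch end, z up. On its top near the +x end is a pale glued patch, 36 x 34 mm and 6 thick.
- patch (a point): centre of the top face of the rail's patch: 50 mm from the rail's origin along its x, 24 mm above its underside, 30 mm from the rail's patch end.
- far_end (a point): middle of the rail's patch-end face, 80 mm from the rail's origin along its x, 9 mm above its underside.
- bed: grey bed of the screw clamp, fixed to the counter. Origin on the screw's axis at counter level; x points from the open side (robot's side) to the stop. Flat top 50 mm up, 56 wide, from x = -65 to +30 mm, where the upright steel stop plate begins, 12 mm higher than the bed top. Foot plate 200 x 120 x 12 mm, x = -80 to +120.
- clamp: the clamp's grey C-frame, same origin and axes as the bed. Column behind the stop at x = 50 to 84 mm; arm 40 wide, x = -22 to +84, z = 125 to 155 mm; the screw passes down through it at x = y = 0. Under it a round pad, 30 mm across, hangs 8 to 20 mm above the patch of a seated rail at the start; its height below the crank is not known to 3 mm: contact must be felt.
- hub (a point): point on the screw's vertical axis, level with knob; sinks with the crank. The steel hub ends 20.5 mm below this point.
- knob (a point): middle of the crank's grip, an upright dark-wood knob 21 mm across, 45 tall (its top is 22.5 mm above this point), spinning freely on the crank's end, 55 mm from the screw axis. The flat crank arm's top is 23.5 mm below this point. At the start the knob is on the stop's side of the axis, within about 70 degrees of the bed's x.
- mug: bystander: white mug 82 mm across, 95 tall; origin under its centre.
- jar: bystander: glass jar with lid, 90 mm across, 130 tall; origin under its centre.
- glue: bystander: slim white bottle 48 mm across, 130 tall; origin under its centre.
- seat (a point): point on the bed's top right under the screw's axis, 50 mm above the counter, 30 mm before the stop plate. A rail lying along the bed's x with its end against the stop has its patch centred over this point and overhangs the bed's open side by 65 mm.
- handle (a joint): crank angle, rad, grows clockwise from above: lowers crank and pad 16 mm a turn; 0.5 to 1.3 turns to contact; stays where left. Turning takes 6.4 N along the knob's path while the pad is free (some 3 N less is read after stopping) and 1 N more per 22 N of clamping (1 mm gives 40 N). Good snug: 4 N over free, 90 N at the pad (50 to 130); 7.5 N over, 170 at the pad, crushes the patch.
There are look-alikes about, which are no part of the job. What is meant by the rail is not green or pink, and is the smaller of those in its own colour.

How it is judged:
By the outcome, as a careful person would: the job done as asked, in the order asked, and still so for the second after the job is handed in, with the robot touching nothing.
It also fails if it takes over 72 s, if anything falls off the work surface, if the arm or the gripper's body presses on something with over 40 N, if the wrist force passes 120 N, or if a joint passes its speed limit or range.

## Working session

There is one attempt and no reset: what is moved stays moved. The work goes in short steps, Python scripts to look and compute and a tool call to move; the robot and the scene stay as the last step left them, time stands still between calls to the robot, and variables do not carry over. Pictures are saved under pics/ and viewed, and the job is handed in when it is done.

Besides the shell and the picture viewer there is one more tool, called after "Call:" as a command line: name --argument value ..., lists and objects as JSON in quotes. step_arm: Moves the arm, as the interface text tells. Its arguments: {"type":"object","properties":{"moves":{"type":"array"},"force":{"type":"number"}},"required":["moves"]}

```bash
ls; mkdir -p pics; python3 - <<'E'
from bench import env
import cv2
o=env.get_obs()
for k,v in o.items(): print(k,v)
print(env.grip_point_offset)
for c in ["scene","top","wrist"]:
    p,d=env.capture(c); cv2.imwrite(f"pics/{c}0.png",p)
    import numpy as np; np.save(f"pics/{c}0.npy",d)
    print(c,{k:(v.round(4).tolist() if hasattr(v,'round') and hasattr(v,'tolist') else v) for k,v in env.camera_params(c).items()})
E
```

```text
pics
time 0.0
q [-1.39871117  0.60010277 -0.00255786  1.60009185  0.00180817  0.94285585
 -0.07978542]
qvel [ 0.00021316  0.00013055 -0.00067766  0.00039999  0.0006815   0.00068038
 -0.0018426 ]
effort [ 7.34799814e-04 -7.65070939e+01  1.49747014e+00 -2.52346927e+01
 -5.23881067e-02  1.72625243e-02  1.84889955e-04]
ee_pos [0.17841101 0.7022379  0.21778946]
tcp_rot [ 7.89347485e-01  6.13946267e-01 -5.31218861e-04  4.97520016e-04]
ft_force [-0.47388458 -0.63491173  0.10987856]
torque [-0.06981507  0.01150439 -0.01516922]
gripper_width 0.09310838482327567
0.0188
scene {'fx': 372.1366398511242, 'fy': 372.1366398511242, 'cx': 250.5494420145906, 'cy': 190.43769781522624, 'pose': [[0.681, -0.5793, 0.4479, 1.0536], [0.7321, 0.5235, -0.4359, -0.4744], [0.0181, 0.6247, 0.7806, 1.0002], [0.0, 0.0, 0.0, 1.0]]}
top {'fx': 447.88374048817707, 'fy': 447.88374048817707, 'cx': 259.80524246207835, 'cy': 189.8506670464781, 'pose': [[-0.0261, 0.9931, -0.1143, 0.4546], [-0.9996, -0.0246, 0.0139, 0.0154], [0.011, 0.1146, 0.9934, 1.2857], [0.0, 0.0, 0.0, 1.0]]}
wrist {'fx': 318.1071806214952, 'fy': 318.1071806214952, 'cx': 253.63245593908727, 'cy': 195.3171146150521, 'mount': [[1.0, 0.0001, -0.0001, -0.0008], [0.0001, -0.9687, -0.2481, -0.0687], [-0.0001, 0.2481, -0.9687, -0.166], [0.0, 0.0, 0.0, 1.0]]}
```

View pics/scene0.png

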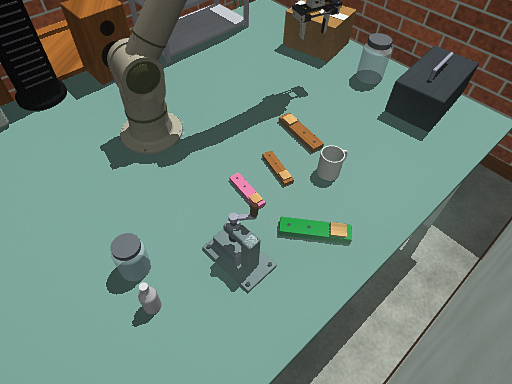

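View pics/top0.png

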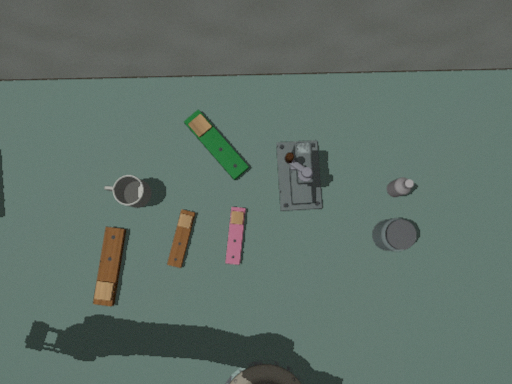

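View pics/wrist0.png

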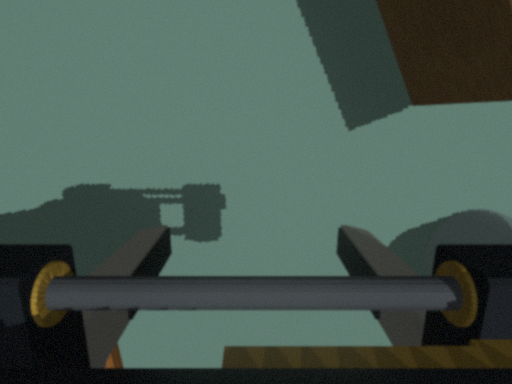

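Candidates for the rail (top picture): small brown (181,238), big brown (109,266), pink (236,236), green (216,145). The rail is brown and the smaller of the browns, so (181,238), with its patch end at (186,220). I'll measure this and check it in a crop.

```bash
cat > h.py <<'E'
import numpy as np, cv2
from bench import env
from scipy.spatial.transform import Rotation as R
def campose(c,obs=None):
    p=env.camera_params(c)
    if c!="wrist": return p,np.array(p["pose"])
    T=np.eye(4);T[:3,:3]=R.from_quat(obs["tcp_rot"]).as_matrix();T[:3,3]=obs["ee_pos"]
    return p,T@np.array(p["mount"])
def cloud(c,d,obs=None):
    p,P=campose(c,obs)
    v,u=np.mgrid[0:d.shape[0],0:d.shape[1]]
    X=(u-p["cx"])/p["fx"]*d; Y=(v-p["cy"])/p["fy"]*d
    pts=np.stack([X,-Y,-d],-1)
    return pts@P[:3,:3].T+P[:3,3]
def proj(c,w,obs=None):
    p,P=campose(c,obs); q=(np.asarray(w)-P[:3,3])@P[:3,:3]
    return np.stack([p["cx"]-p["fx"]*q[...,0]/q[...,2], p["cy"]+p["fy"]*q[...,1]/q[...,2]],-1)
def ray(c,px,z,obs=None):
    p,P=campose(c,obs); d=P[:3,:3]@np.array([(px[0]-p["cx"])/p["fx"],-(px[1]-p["cy"])/p["fy"],-1.])
    o=P[:3,3]; return o+d*(z-o[2])/d[2]
E
python3 - <<'E'
from h import *
im=cv2.imread("pics/top0.png"); d=np.load("pics/top0.npy"); W=cloud("top",d)
np.set_printoptions(precision=4,suppress=True)
hsv=cv2.cvtColor(im,cv2.COLOR_BGR2HSV)
for n,(u0,v0,u1,v1) in {"rail":(162,200,202,275),"big":(85,220,135,312)}.items():
    w=W[v0:v1,u0:u1].reshape(-1,3); h=hsv[v0:v1,u0:u1].reshape(-1,3)
    m=(h[:,0]<25)&(h[:,1]>100); s=w[m]
    print(n,m.sum(),"z pct",np.percentile(s[:,2],[5,50,95]))
    r=cv2.minAreaRect(s[:,:2].astype(np.float32)); print(r)
print("counter z",np.median(W[300:340,150:350,2]))
for q in ["rail","patch","far_end","bed","hub","knob","seat","mug","jar","glue","clamp"]:
    for c,f in [("top",2),("scene",2)]:
        for r in env.place_of(q,c)[:4]: print(q,c,np.round(r["pixel"],1),round(r["conf"],2))
p,_=env.capture("top");s,_=env.capture("scene")
a=cv2.resize(p[130:290,70:230],None,fx=4,fy=4,interpolation=cv2.INTER_CUBIC)[:600]
cv2.imwrite("pics/crop_r.png",a[200:])
cv2.imwrite("pics/crop_c.png",cv2.resize(p[125:225,255:345],None,fx=6,fy=6,interpolation=cv2.INTER_CUBIC))
cv2.imwrite("pics/crop_s.png",cv2.resize(s[170:300,190:330],None,fx=4,fy=4,interpolation=cv2.INTER_CUBIC))
E
```

```text
rail 769 z pct [0.0122 0.0187 0.0261]
((0.44563841819763184, 0.13377651572227478), (0.22361743450164795, 0.15856410562992096), 74.7336196899414)
big 1495 z pct [0.0122 0.0247 0.0335]
((0.37565314769744873, 0.23913434147834778), (0.42415347695350647, 0.21251338720321655), 82.82012939453125)
counter z 0.000603745817843615
rail top [212.7 144.4] 0.75
rail top [114.6 265.2] 0.69
rail top [229.7 237.7] 0.67
rail top [182.7 240.6] 0.6
rail scene [249.5 192.8] 0.9
rail scene [315.5 231.8] 0.85
rail scene [302.7 132.2] 0.6
rail scene [291.  181.7] 0.39
patch top [199.  125.9] 0.92
patch top [236.6 218.1] 0.89
patch top [100.5 293.6] 0.82
patch scene [336.7 230.5] 0.89
patch scene [255.1 196.2] 0.77
patch scene [284.9 174. ] 0.76
patch scene [289.4 115.4] 0.57
far_end top [240.1 208.9] 0.97
far_end top [190.4 116.6] 0.86
far_end top [187.6 210.1] 0.81
far_end top [101.1 303.1] 0.77
far_end scene [290.9 183. ] 0.81
far_end scene [347.3 232.2] 0.79
far_end scene [281.3 117.6] 0.67
far_end scene [258.9 206. ] 0.58
bed top [299.6 180.4] 0.64
bed scene [290.9 180.5] 0.63
bed scene [235.8 254.5] 0.6
bed scene [235.3 245.1] 0.52
hub top [307.6 168.2] 0.78
hub top [298.  183.8] 0.18
hub scene [236.9 211. ] 0.5
knob top [293.6 158.7] 0.42
knob scene [252.7 212.4] 0.64
knob scene [234.8 251.5] 0.33
seat top [300.7 178.7] 0.9
seat scene [238.5 241.6] 0.95
mug top [140.2 194.4] 0.74
mug scene [331.1 173.1] 0.85
mug scene [230.3 211.4] 0.18
jar top [386.5 235.1] 0.62
jar scene [139.7 264.8] 0.78
glue top [392.5 185.8] 0.65
glue top [299.4 178.1] 0.55
glue scene [153.3 306.4] 0.66
clamp top [298.4 182.2] 0.73
clamp scene [234.5 250.4] 0.76
```

```bash
ls pics
```

```text
crop_c.png
crop_r.png
crop_s.png
scene0.npy
scene0.png
top0.npy
top0.png
wrist0.npy
wrist0.png
```

View pics/crop_r.png

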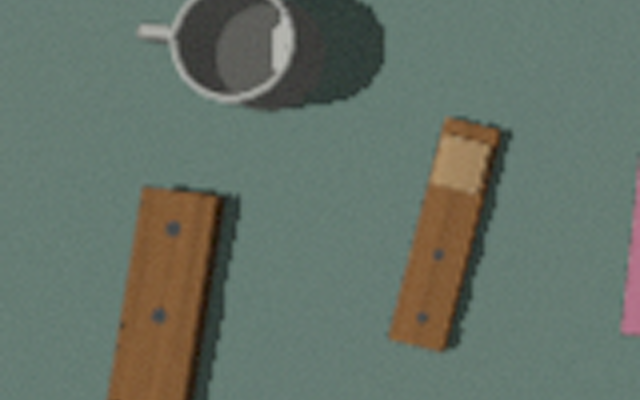

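View pics/crop_c.png

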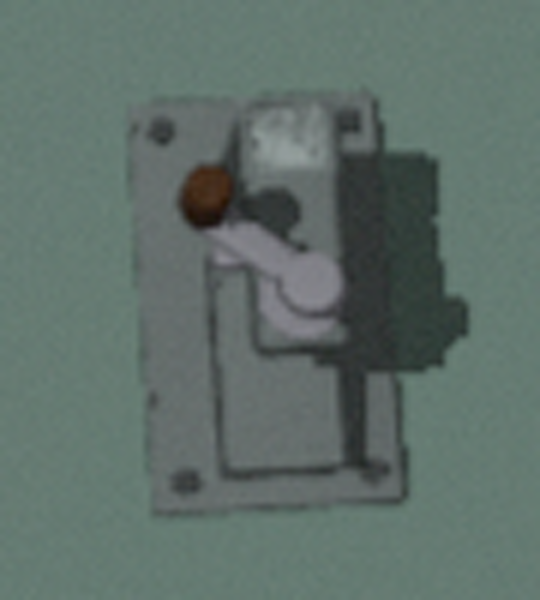

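View pics/crop_s.png

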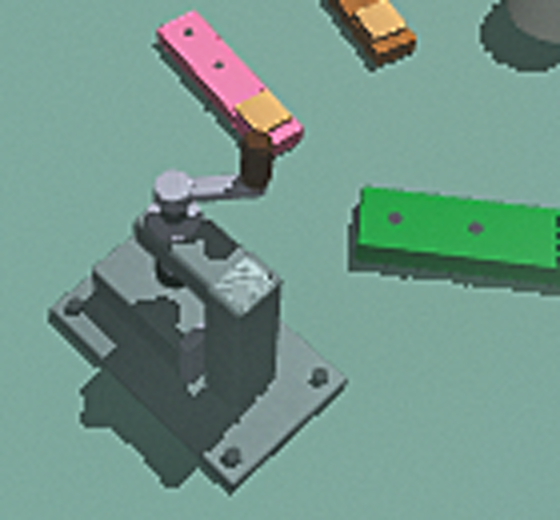

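The crop shows the small brown rail with its pale patch at the upper end, (186,220) in the full picture, and the bigger brown bar at left. In the clamp crop the knob is up and left of the hub. Next I measure the rail and clamp precisely.

```bash
python3 - <<'E'
from h import *
np.set_printoptions(precision=4,suppress=True)
im=cv2.imread("pics/top0.png"); d=np.load("pics/top0.npy"); W=cloud("top",d)
print("foot corners")
for c in [(130,100),(378,95),(405,495),(155,512)]:
    print(ray("top",(c[0]/6+255-.4,c[1]/6+125-.4),.012))
print("bed front corners");
for c in [(220,475),(365,465)]: print(ray("top",(c[0]/6+255-.4,c[1]/6+125-.4),.05))
print("bolts")
for c in [(162,132),(348,122),(187,483),(376,471)]: print(ray("top",(c[0]/6+255-.4,c[1]/6+125-.4),.013))
# rail corners in crop: 4x, origin (70,130+50)
print("rail top corners")
for c in [(447,118),(500,128),(447,350),(390,338)]: print(ray("top",(c[0]/4+70-.4,c[1]/4+180-.4),.018))
for n,(u,v) in {"hub":(306,172),"knob":(289,157)}.items():
    print(n,W[v-2:v+3,u-2:u+3,2].round(3).tolist())
# clouds from scene
s=np.load("pics/scene0.npy"); S=cloud("scene",s)
for n,X in (("top",W),("scene",S)):
    w=X.reshape(-1,3); m=(w[:,2]>.165)&(w[:,2]<.3)&(np.abs(w[:,1]+.1)<.15)&(np.abs(w[:,0]-.6)<.2)
    print(n,m.sum()); q=w[m]; q=q[np.argsort(q[:,0])]
    print(np.round(q[::6],3).tolist())
E
```

```text
foot corners
[ 0.7417 -0.0538  0.012 ]
[ 0.7413 -0.174   0.012 ]
[ 0.5471 -0.1789  0.012 ]
[ 0.542  -0.0597  0.012 ]
bed front corners
[ 0.5558 -0.088   0.05  ]
[ 0.5587 -0.1552  0.05  ]
bolts
[ 0.7254 -0.0687  0.013 ]
[ 0.7282 -0.1588  0.013 ]
[ 0.5554 -0.0753  0.013 ]
[ 0.5588 -0.1654  0.013 ]
rail top corners
[0.5511 0.2211 0.018 ]
[0.5431 0.1837 0.018 ]
[0.3891 0.222  0.018 ]
[0.3984 0.2617 0.018 ]
hub [[0.196, 0.197, 0.196, 0.2, 0.196], [0.2, 0.197, 0.2, 0.201, 0.2], [0.195, 0.198, 0.196, 0.198, 0.196], [0.196, 0.198, 0.197, 0.197, 0.199], [0.198, 0.202, 0.199, 0.2, 0.197]]
knob [[0.238, 0.243, 0.242, 0.237, 0.244], [0.24, 0.241, 0.241, 0.238, 0.239], [0.241, 0.24, 0.239, 0.241, 0.24], [0.239, 0.238, 0.237, 0.239, 0.241], [0.235, 0.238, 0.24, 0.238, 0.24]]
top 264
[[0.606, -0.12, 0.165], [0.613, -0.108, 0.188], [0.614, -0.107, 0.198], [0.616, -0.114, 0.199], [0.618, -0.107, 0.201], [0.619, -0.112, 0.198], [0.621, -0.107, 0.203], [0.621, -0.115, 0.196], [0.623, -0.134, 0.165], [0.624, -0.105, 0.198], [0.626, -0.127, 0.198], [0.626, -0.11, 0.196], [0.628, -0.096, 0.188], [0.629, -
[... 1209 characters left out ...]
0.184], [0.638, -0.109, 0.183], [0.639, -0.089, 0.192], [0.641, -0.094, 0.191], [0.643, -0.085, 0.193], [0.644, -0.101, 0.187], [0.646, -0.081, 0.192], [0.648, -0.097, 0.186], [0.649, -0.081, 0.232], [0.65, -0.095, 0.188], [0.651, -0.082, 0.217], [0.651, -0.082, 0.204], [0.653, -0.084, 0.203], [0.654, -0.082, 0.225], [0.655, -0.076, 0.237], [0.655, -0.086, 0.184], [0.656, -0.083, 0.205], [0.657, -0.071, 0.235], [0.658, -0.082, 0.197], [0.659, -0.066, 0.236], [0.66, -0.081, 0.234], [0.661, -0.081, 0.203], [0.662, -0.082, 0.21], [0.663, -0.078, 0.194], [0.663, -0.073, 0.235], [0.664, -0.077, 0.235], [0.664, -0.071, 0.233], [0.665, -0.077, 0.209], [0.665, -0.071, 0.212], [0.666, -0.071, 0.209]]
```

Call:
step_arm --moves '[{"offset":[-39.3,35.7,4],"twist":0,"grip":9.3},{"offset":[-39.3,35.7,4],"twist":0,"grip":9.3},{"offset":[-39.3,35.7,4],"twist":0,"grip":9.3},{"offset":[-39.3,35.7,4],"twist":0,"grip":9.3},{"offset":[-39.3,35.7,4],"twist":0,"grip":9.3},{"offset":[-39.3,35.7,4],"twist":0,"grip":9.3},{"offset":[-39.3,35.7,4],"twist":0,"grip":9.3},{"offset":[-39.3,35.7,4],"twist":0,"grip":9.3},{"offset":[-39.3,35.7,4],"twist":0,"grip":9.3},{"offset":[-39.3,35.7,4],"twist":0,"grip":9.3},{"offset":[-39.3,35.7,4],"twist":0,"grip":9.3},{"offset":[-39.3,35.7,4],"twist":0,"grip":9.3}]'

```text
time: 2.55
ee_pos: [0.4297, 0.2293, 0.1786]
tcp_rot: [0.792, 0.611, -0.0, 0.001]
ft_force: [-0.5, 0.0, -0.0]
gripper_width: 0.0927
```

```bash
python3 - <<'E'
from h import *
np.set_printoptions(precision=4,suppress=True)
o=env.get_obs(); p,d=env.capture("wrist"); cv2.imwrite("pics/w1.png",p)
print(o["ee_pos"],o["tcp_rot"],o["time"])
W=cloud("wrist",d,o)
hsv=cv2.cvtColor(p,cv2.COLOR_BGR2HSV)
m=((hsv[...,0]<25)&(hsv[...,1]>90)&(W[...,2]<.03)&(W[...,2]>.008)).astype(np.uint8)
m[330:]=0
print(m.sum())
cs,_=cv2.findContours(m,cv2.RETR_EXTERNAL,cv2.CHAIN_APPROX_NONE); c=max(cs,key=cv2.contourArea)
r=cv2.minAreaRect(c); b=cv2.boxPoints(r); print(r,b)
for x in b: print(ray("wrist",x,.018,o))
q=W[m>0]; pr=q[q[:,2]>.013]; print(cv2.minAreaRect(pr[:,:2].astype(np.float32)), np.percentile(q[:,2],[5,25,50,75,95]))
E
```

```text
[0.4297 0.2293 0.1786] [ 0.7915  0.6111 -0.0002  0.0008] 2.55
14740
((436.6153259277344, 104.8534164428711), (64.85433959960938, 209.14620971679688), 1.0322448015213013) [[402.3095 208.8254]
 [406.0773  -0.2869]
 [470.9211   0.8815]
 [467.1534 209.9937]]
[0.4988 0.3748 0.018 ]
[0.3007 0.4062 0.018 ]
[0.3167 0.4634 0.018 ]
[0.5177 0.4418 0.018 ]
((0.42109012603759766, 0.3176335096359253), (0.20587915182113647, 0.2914707362651825), 9.371231079101562) [0.0155 0.0183 0.0235 0.0243 0.0252]
```

View pics/w1.png

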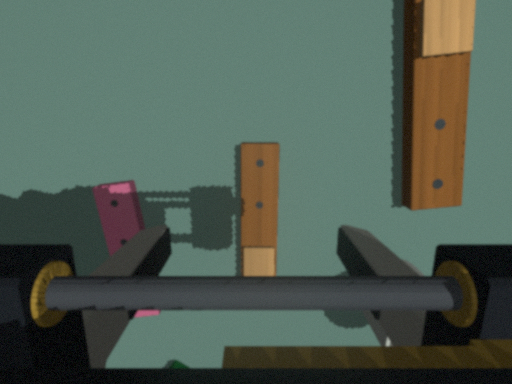

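The wrist picture shows the rail at columns 241–279, rear end at row 142, and the patch from row 247 down. It lies almost parallel to the fingers. The big brown bar is at (437,130).

```bash
python3 - <<'E'
from h import *
np.set_printoptions(precision=4,suppress=True)
o=env.get_obs(); p=cv2.imread("pics/w1.png")
hsv=cv2.cvtColor(p,cv2.COLOR_BGR2HSV)
m=((hsv[...,0]<25)&(hsv[...,1]>90)).astype(np.uint8); m[:,:220]=0;m[:,310:]=0;m[270:]=0
L=[];Rr=[]
for v in range(152,245,4):
    u=np.where(m[v])[0]; L.append(ray("wrist",(u.min()-.5,v),.018,o)); Rr.append(ray("wrist",(u.max()+.5,v),.018,o))
L=np.array(L);Rr=np.array(Rr)
for A in (L,Rr):
    f=np.polyfit(A[:,0],A[:,1],1); print(np.degrees(np.arctan(f[0])),f)
print("width",np.mean(np.linalg.norm(L-Rr,axis=1)))
u=250; vs=np.where(m[:,260])[0]; print(vs.min()); re=ray("wrist",(260,vs.min()-.5),.018,o); print("rear",re)
mid=(L+Rr)/2; f=np.polyfit(mid[:,0],mid[:,1],1); a=np.arctan(f[0]); dx=np.array([np.cos(a),np.sin(a)])
# rear point on centreline
t=np.array([re[0],np.polyval(f,re[0])]); 
# project rear onto axis
c=np.array([0.45,np.polyval(f,.45)]); s=(re[:2]-c)@dx; rear=c+s*dx; print("rear mid",rear,"origin",rear+.08*dx,"yaw",np.degrees(a))
g=rear+.035*dx; Rm=R.from_quat(o["tcp_rot"]).as_matrix()
dw=np.r_[g-o["ee_pos"][:2],0.0035-o["ee_pos"][2]]
print("grasp",g,"tool offset cm",100*Rm.T@dw,"tool y yaw",np.degrees(np.arctan2(Rm[1,1],Rm[0,1])), "tilt",Rm[:,2])
E
```

```text
-15.095364363462034 [-0.2697  0.3325]
-14.868310022065454 [-0.2655  0.371 ]
width 0.03905056344389956
143
rear [0.3911 0.2475 0.018 ]
rear mid [0.391  0.2471] origin [0.4683 0.2264] yaw -14.982252085204781
grasp [0.4249 0.2381] tool offset cm [ 0.5002 -0.5442 17.5253] tool y yaw -14.518427341529888 tilt [ 0.0004 -0.0003 -1.    ]
```

Call:
step_arm --moves '[{"offset":[0.4,-0.5,5],"twist":0.008,"grip":9.3},{"offset":[0.4,-0.5,10],"twist":0.008,"grip":9.3},{"offset":[0.4,-0.5,14],"twist":0.008,"grip":9.3},{"offset":[0.4,-0.5,16.5],"twist":0.008,"grip":9.3},{"offset":[0.4,-0.5,17.5],"twist":0.008,"grip":9.3},{"offset":[0.4,-0.5,17.5],"twist":0.008,"grip":9.3},{"offset":[0.4,-0.5,17.5],"twist":0.008,"grip":9.3}]' --force 35

```text
time: 3.3
ee_pos: [0.4252, 0.2378, 0.0046]
tcp_rot: [0.793, 0.609, 0.001, 0.0]
ft_force: [0.4, -0.2, 0.5]
gripper_width: 0.0932
```

Call:
step_arm --moves '[{"offset":[0,0,0],"twist":0,"grip":3.0},{"offset":[0,0,0],"twist":0,"grip":3.0},{"offset":[0,0,0],"twist":0,"grip":3.0},{"offset":[0,0,0],"twist":0,"grip":3.0},{"offset":[0,0,0],"twist":0,"grip":3.0},{"offset":[0,0,0],"twist":0,"grip":3.0},{"offset":[0,0,0],"twist":0,"grip":3.0},{"offset":[0,0,0],"twist":0,"grip":3.0}]' --force 35

```text
time: 4.1
ee_pos: [0.4251, 0.2377, 0.0045]
tcp_rot: [0.793, 0.609, 0.0, 0.0]
ft_force: [0.5, -1.2, -0.2]
gripper_width: 0.0397
```

Call:
step_arm --moves '[{"offset":[0,0,-4],"twist":0,"grip":3.0},{"offset":[-1,0.3,-7],"twist":-0.05,"grip":3.0},{"offset":[-5,1.6,-9.5],"twist":-0.1,"grip":3.0},{"offset":[-9.6,3.1,-9.5],"twist":-0.2,"grip":3.0},{"offset":[-14.3,4.7,-9.5],"twist":-0.297,"grip":3.0},{"offset":[-19,6.2,-9.5],"twist":-0.297,"grip":3.0},{"offset":[-23.8,7.8,-9.5],"twist":-0.297,"grip":3.0},{"offset":[-28.5,9.3,-9.5],"twist":-0.297,"grip":3.0},{"offset":[-32,10.5,-9.5],"twist":-0.297,"grip":3.0},{"offset":[-34.2,11.2,-9.5],"twist":-0.297,"grip":3.0},{"offset":[-34.2,11.2,-9.5],"twist":-0.297,"grip":3.0},{"offset":[-34.2,11.2,-9.5],"twist":-0.297,"grip":3.0}]'

```text
time: 5.3
ee_pos: [0.4448, -0.1218, 0.0993]
tcp_rot: [0.695, 0.719, 0.0, 0.0]
ft_force: [-0.4, 1.2, -1.4]
gripper_width: 0.0396
```

```bash
python3 - <<'E'
from h import *
np.set_printoptions(precision=4,suppress=True)
o=env.get_obs(); p,d=env.capture("wrist"); cv2.imwrite("pics/w2.png",p); np.save("pics/w2.npy",d)
print(o["ee_pos"],o["tcp_rot"],o["time"],o["ft_force"])
t,td=env.capture("top"); cv2.imwrite("pics/t2.png",t); np.save("pics/t2.npy",td)
Rm=R.from_quat(o["tcp_rot"]).as_matrix(); print(np.degrees(np.arctan2(Rm[1,1],Rm[0,1])))
cv2.imwrite("pics/t2c.png",cv2.resize(t[130:270,240:350],None,fx=5,fy=5,interpolation=cv2.INTER_CUBIC)[:600])
E
```

```text
[ 0.4448 -0.1218  0.0993] [0.6947 0.7193 0.0004 0.    ] 5.3 [-0.3518  1.1791 -1.4412]
1.9972771484420953
```

View pics/w2.png

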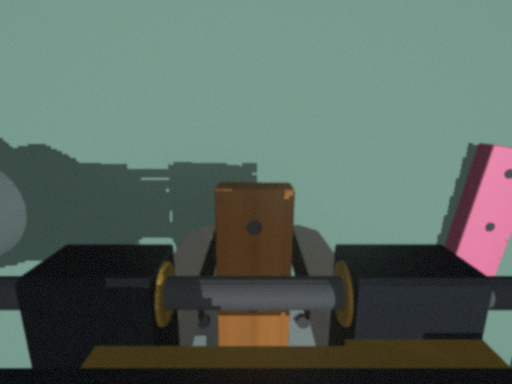

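View pics/t2c.png

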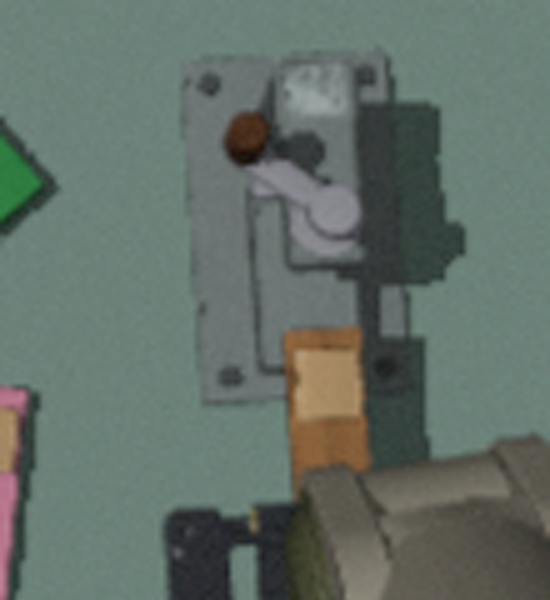

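The rail is held straight: in the wrist view it spans columns 216–294, and the front foot bolts show at (204,320) and (303,320). The top crop shows the rail pointing at the bed. Now I compare rail and bed numerically.

```bash
python3 - <<'E'
from h import *
np.set_printoptions(precision=4,suppress=True)
o=env.get_obs()
p=cv2.imread("pics/w2.png"); d=np.load("pics/w2.npy")
Wc=cloud("wrist",d,o)
g=p[305:335,190:320]; cv2.imwrite("pics/w2c.png",cv2.resize(g,None,fx=6,fy=6,interpolation=cv2.INTER_CUBIC))
bl=[ray("wrist",x,.013,o) for x in ((204,320),(303,320))]; print("bolts wrist",bl)
t=cv2.imread("pics/t2.png")
def P(c,z): return ray("top",(c[0]/5+240-.4,c[1]/5+130-.4),z)
print("bolts top",[P(c,.013) for c in ((209,84),(366,75),(231,376),(387,367))])
print("foot",[P(c,.012) for c in ((183,60),(387,52),(410,395),(203,402))])
zt=o["ee_pos"][2]-.0045+.018
fr=[P(c,zt) for c in ((286,331),(362,327))]; sd=[P(c,zt) for c in ((293,470),(370,465))]
print("rail front",fr,"mid",(fr[0]+fr[1])/2,"rear",(sd[0]+sd[1])/2)
print("patch",[P(c,zt+.006) for c in ((293,349),(360,346),(364,415),(297,420))])
print("bed left edge",P((250,200),.05),P((262,368),.05))
print("hub",P((334,209),.196),"knob",P((247,138),.239))
v=t[130:270,240:350]
E
```

```text
bolts wrist [array([ 0.5597, -0.1621,  0.013 ]), array([ 0.5563, -0.072 ,  0.013 ])]
bolts top [array([ 0.726 , -0.0682,  0.013 ]), array([ 0.7291, -0.1594,  0.013 ]), array([ 0.5562, -0.0754,  0.013 ]), array([ 0.5591, -0.1647,  0.013 ])]
foot [array([ 0.7407, -0.0536,  0.012 ]), array([ 0.7427, -0.1723,  0.012 ]), array([ 0.5429, -0.1773,  0.012 ]), array([ 0.5419, -0.059 ,  0.012 ])]
rail front [array([ 0.5713, -0.098 ,  0.1129]), array([ 0.5724, -0.1382,  0.1129])] mid [ 0.5719 -0.1181  0.1129] rear [ 0.4989 -0.1193  0.1129]
patch [array([ 0.5611, -0.1008,  0.1189]), array([ 0.5618, -0.136 ,  0.1189]), array([ 0.5256, -0.1366,  0.1189]), array([ 0.5239, -0.1015,  0.1189])]
bed left edge [ 0.6516 -0.0866  0.05  ] [ 0.5573 -0.0901  0.05  ]
hub [ 0.6228 -0.1158  0.196 ] knob [ 0.6513 -0.0706  0.239 ]
```

View pics/w2c.png

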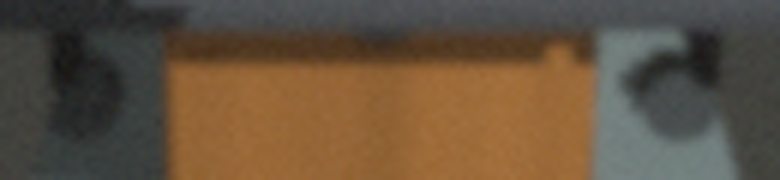

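Call:
step_arm --moves '[{"offset":[0,0,3],"twist":0,"grip":3.0},{"offset":[0,0,4.2],"twist":0,"grip":3.0},{"offset":[0,1,4.2],"twist":0,"grip":3.0},{"offset":[0,3,4.2],"twist":0,"grip":3.0},{"offset":[0,5,4.2],"twist":0,"grip":3.0},{"offset":[0,6.5,4.2],"twist":0,"grip":3.0},{"offset":[0,7,4.2],"twist":0,"grip":3.0},{"offset":[0,7,4.2],"twist":0,"grip":3.0}]'

```text
time: 6.2
ee_pos: [0.5159, -0.1171, 0.0579]
tcp_rot: [0.693, 0.721, 0.001, 0.0]
ft_force: [-0.2, 0.2, -0.5]
gripper_width: 0.0397
```

```bash
python3 - <<'E'
from h import *
np.set_printoptions(precision=4,suppress=True)
o=env.get_obs(); p,d=env.capture("wrist"); cv2.imwrite("pics/w3.png",p)
print(o["ee_pos"],o["tcp_rot"],o["time"],o["ft_force"],o["torque"])
t,td=env.capture("top"); s,_=env.capture("scene")
a=cv2.resize(t[130:230,255:345],None,fx=4,fy=4,interpolation=cv2.INTER_CUBIC)
b=cv2.resize(s[190:290,190:290],None,fx=4,fy=4,interpolation=cv2.INTER_CUBIC)
cv2.imwrite("pics/c3.png",np.hstack([a,b]))
E
```

```text
[ 0.5159 -0.1171  0.0579] [0.6932 0.7207 0.0009 0.0003] 6.2 [-0.1844  0.1798 -0.5296] [0.0192 0.085  0.0071]
```

View pics/c3.png

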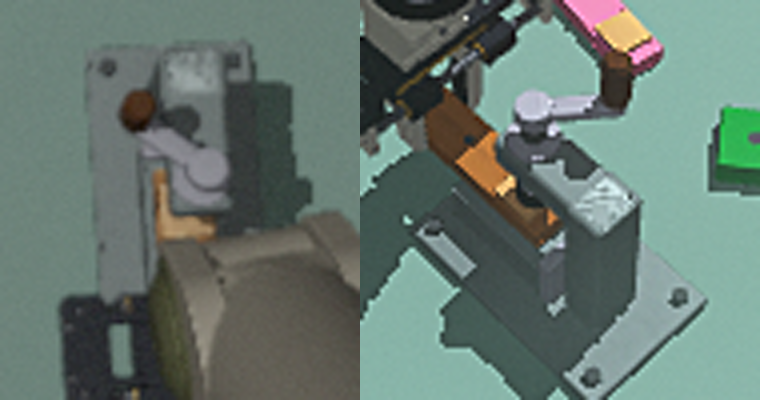

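View pics/w3.png

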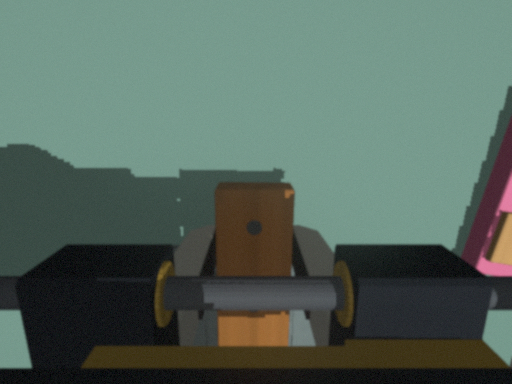

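Call:
step_arm --moves '[{"offset":[-0.22,0,0],"twist":0.003,"grip":3.0},{"offset":[-0.22,0,0],"twist":0.003,"grip":3.0},{"offset":[-0.22,0,0],"twist":0.003,"grip":3.0},{"offset":[-0.22,0,0],"twist":0.003,"grip":3.0}]'

```text
time: 6.75
ee_pos: [0.514, -0.12, 0.0576]
tcp_rot: [0.695, 0.719, 0.0, -0.0]
ft_force: [0.0, -0.2, -1.1]
gripper_width: 0.0397
```

```bash
python3 - <<'E'
from h import *
np.set_printoptions(precision=4,suppress=True)
o=env.get_obs(); p,d=env.capture("wrist"); cv2.imwrite("pics/w4.png",p)
Rm=R.from_quat(o["tcp_rot"]).as_matrix()
print(o["ee_pos"],np.degrees(np.arctan2(Rm[1,1],Rm[0,1])),Rm[:,2],o["ft_force"])
cv2.imwrite("pics/w4c.png",cv2.resize(p[300:345,180:330],None,fx=5,fy=5,interpolation=cv2.INTER_CUBIC))
t,td=env.capture("top")
a=cv2.resize(t[130:230,255:345],None,fx=6,fy=6,interpolation=cv2.INTER_CUBIC)
cv2.imwrite("pics/c4.png",a)
E
```

```text
[ 0.514  -0.12    0.0576] 1.9924538465313384 [-0.0003  0.0006 -1.    ] [ 0.0419 -0.1785 -1.0753]
```

View pics/w4c.png

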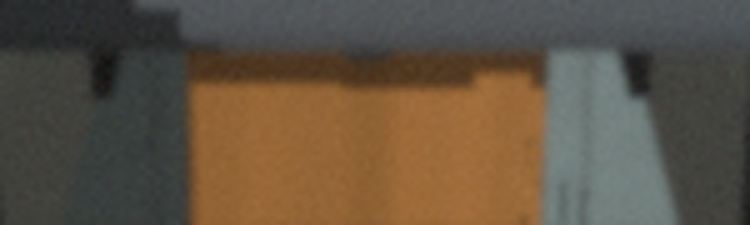

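View pics/c4.png

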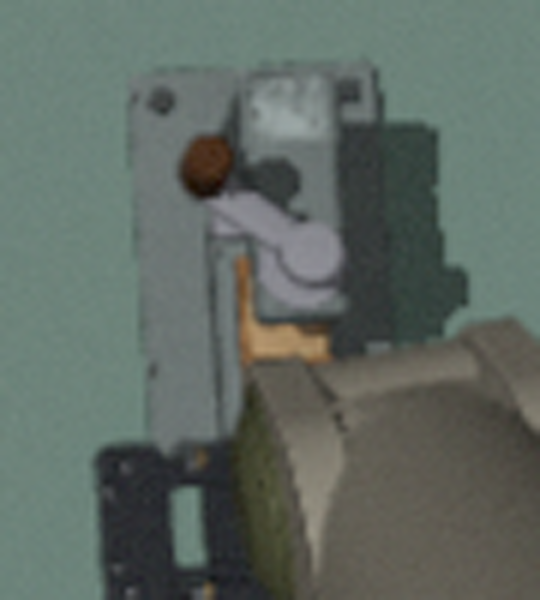

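```bash
python3 - <<'E'
from h import *
np.set_printoptions(precision=4,suppress=True)
o=env.get_obs(); t,_=env.capture("top")
for v in range(174,194,2):
    print(v,t[v,286:300].tolist() if v in(182,) else t[v,286:304].mean(1).astype(int).tolist(), (t[v,286:304,2].astype(int)-t[v,286:304,0]).tolist())
for v in (176,182,188): print(ray("top",(290,v),.05),ray("top",(295,v),.0715))
E
```

```text
174 [111, 113, 113, 93, 87, 107, 116, 103, 90, 96, 82, 84, 123, 138, 138, 117, 107, 136] [-7, -6, -9, -7, -4, -8, -8, -3, 45, 76, 46, 1, -8, -7, -9, -6, -7, -6]
176 [115, 115, 112, 100, 79, 103, 115, 116, 93, 80, 97, 91, 126, 138, 136, 140, 132, 103] [-8, -6, -8, -9, -5, -6, -10, -9, 27, 69, 34, 4, -7, -7, -7, -8, -6, -5]
178 [115, 118, 112, 94, 68, 102, 115, 115, 86, 79, 101, 88, 96, 117, 132, 141, 139, 139] [-8, -6, -8, -6, -5, -7, -7, -7, 20, 65, 47, 14, -6, -7, -8, -7, -7, -7]
180 [111, 112, 113, 102, 68, 102, 113, 115, 89, 90, 111, 87, 101, 110, 114, 115, 118, 134] [-6, -7, -8, -7, -7, -7, -7, -8, 11, 66, 42, 10, -7, -8, -7, -6, -6, -5]
182 [[116, 116, 109], [117, 119, 111], [115, 116, 106], [108, 111, 102], [78, 78, 74], [105, 107, 98], [116, 119, 110], [117, 116, 108], [77, 83, 86], [52, 86, 122], [89, 122, 146], [79, 93, 102], [86, 90, 83], [99, 100, 94]] [-7, -6, -9, -6, -4, -7, -6, -9, 9, 70, 57, 23, -3, -5, -7, -6, -8, -6]
184 [113, 112, 116, 113, 85, 101, 115, 114, 98, 101, 129, 136, 115, 98, 99, 110, 117, 115] [-8, -8, -6, -7, -8, -9, -10, -6, 9, 68, 70, 62, 54, 48, 47, 54, 58, 58]
186 [112, 113, 115, 113, 88, 85, 109, 114, 96, 103, 117, 138, 145, 140, 140, 137, 134, 138] [-9, -8, -6, -9, -7, -6, -9, -9, 6, 71, 72, 70, 67, 69, 66, 69, 68, 67]
188 [112, 114, 114, 114, 87, 87, 111, 118, 102, 93, 104, 135, 144, 141, 142, 141, 136, 129] [-9, -8, -8, -9, -7, -7, -7, -7, -1, 51, 67, 70, 69, 67, 67, 67, 70, 64]
190 [114, 114, 110, 112, 97, 81, 105, 116, 105, 88, 88, 76, 72, 72, 74, 76, 80, 84] [-8, -6, -5, -6, -6, -7, -7, -7, -2, 38, 38, 22, 16, 14, 12, 12, 15, 13]
192 [114, 119, 113, 115, 99, 72, 101, 113, 114, 89, 76, 89, 86, 87, 88, 88, 86, 88] [-8, -6, -7, -6, -6, -3, -5, -9, -6, 8, 16, 13, 13, 12, 14, 12, 12, 14]
[ 0.6335 -0.0871  0.05  ] [ 0.6301 -0.099   0.0715]
[ 0.6166 -0.0865  0.05  ] [ 0.6135 -0.0984  0.0715]
[ 0.5998 -0.086   0.05  ] [ 0.5969 -0.0979  0.0715]
```

Call:
step_arm --moves '[{"offset":[0.15,0,0],"twist":0,"grip":3.0},{"offset":[0.15,0,0],"twist":0,"grip":3.0},{"offset":[0.15,0.2,0.2],"twist":0,"grip":3.0},{"offset":[0.15,0.4,0.3],"twist":0,"grip":3.0},{"offset":[0.15,0.5,0.35],"twist":0,"grip":3.0},{"offset":[0.15,0.6,0.35],"twist":0,"grip":3.0}]'

```text
time: 7.5
ee_pos: [0.5193, -0.1183, 0.0542]
tcp_rot: [0.695, 0.719, -0.0, -0.001]
ft_force: [-3.3, -0.3, 6.4]
gripper_width: 0.0393
```

Call:
step_arm --moves '[{"offset":[0,0.2,-0.03],"twist":0,"grip":3.0},{"offset":[0,0.3,-0.03],"twist":0,"grip":3.0},{"offset":[0,0.4,-0.03],"twist":0,"grip":3.0},{"offset":[0,0.5,-0.03],"twist":0,"grip":3.0},{"offset":[0,0.5,-0.03],"twist":0,"grip":3.0}]'

```text
time: 8.0
ee_pos: [0.5245, -0.1181, 0.0545]
tcp_rot: [0.695, 0.719, -0.0, -0.001]
ft_force: [-1.6, -0.9, 3.1]
gripper_width: 0.0397
```

Call:
step_arm --moves '[{"offset":[0,0.1,0],"twist":0,"grip":3.0},{"offset":[0,0.2,0],"twist":0,"grip":3.0},{"offset":[0,0.3,0],"twist":0,"grip":3.0},{"offset":[0,0.3,0],"twist":0,"grip":3.0}]'

```text
time: 8.4
ee_pos: [0.5251, -0.1181, 0.0544]
tcp_rot: [0.695, 0.719, -0.002, -0.002]
ft_force: [-8.4, 1.2, 10.1]
gripper_width: 0.0397
```

Call:
step_arm --moves '[{"offset":[0,0.3,-0.05],"twist":0,"grip":3.0},{"offset":[0,0.4,-0.08],"twist":0,"grip":3.0},{"offset":[0,0.4,-0.08],"twist":0,"grip":3.0}]'

```text
time: 8.7
ee_pos: [0.5253, -0.1184, 0.0545]
tcp_rot: [0.695, 0.719, -0.005, -0.005]
ft_force: [-9.7, -1.6, 5.0]
gripper_width: 0.0396
```

```bash
python3 - <<'E'
from h import *
np.set_printoptions(precision=4,suppress=True)
o=env.get_obs(); 
Rm=R.from_quat(o["tcp_rot"]).as_matrix()
print(o["ee_pos"],np.degrees(np.arctan2(Rm[1,1],Rm[0,1])),Rm[:,2],o["ft_force"])
t,td=env.capture("top");s,_=env.capture("scene")
a=cv2.resize(t[130:230,265:345],None,fx=4,fy=4,interpolation=cv2.INTER_CUBIC)
b=cv2.resize(s[200:300,190:290],None,fx=4,fy=4,interpolation=cv2.INTER_CUBIC)
cv2.imwrite("pics/c5.png",np.hstack([a,b]))
E
```

```text
[ 0.5253 -0.1184  0.0545] 1.953312069915087 [-0.0131 -0.0005 -0.9999] [-9.6696 -1.5568  4.9593]
```

View pics/c5.png

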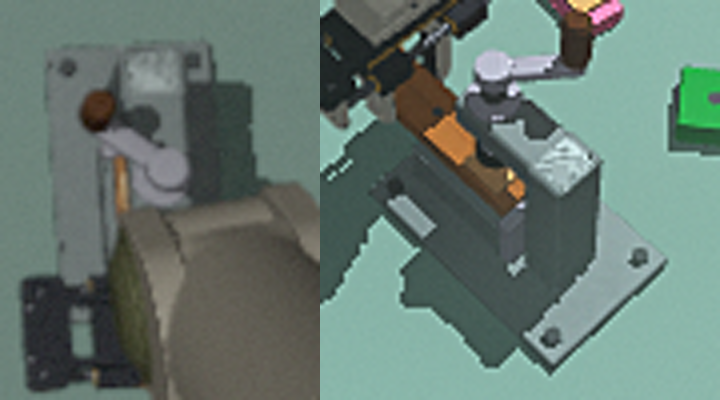

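Call:
step_arm --moves '[{"offset":[0,0.05,0],"twist":0,"grip":3.0},{"offset":[0,0.05,0],"twist":0,"grip":6.0},{"offset":[0,0.05,0],"twist":0,"grip":6.0},{"offset":[0,0.05,0],"twist":0,"grip":6.0},{"offset":[0,0.05,0],"twist":0,"grip":6.0}]'

```text
time: 9.3
ee_pos: [0.526, -0.1184, 0.0544]
tcp_rot: [0.695, 0.719, -0.005, -0.004]
ft_force: [-0.4, -0.1, 0.5]
gripper_width: 0.0592
```

```bash
python3 - <<'E'
from h import *
np.set_printoptions(precision=4,suppress=True)
o=env.get_obs(); p,d=env.capture("wrist"); cv2.imwrite("pics/w6.png",p)
Rm=R.from_quat(o["tcp_rot"]).as_matrix()
print(o["ee_pos"],np.degrees(np.arctan2(Rm[1,1],Rm[0,1])),Rm[:,2],o["ft_force"])
E
```

```text
[ 0.526  -0.1184  0.0544] 1.9588600619418612 [-0.0127 -0.0004 -0.9999] [-0.4492 -0.0672  0.4872]
```

View pics/w6.png

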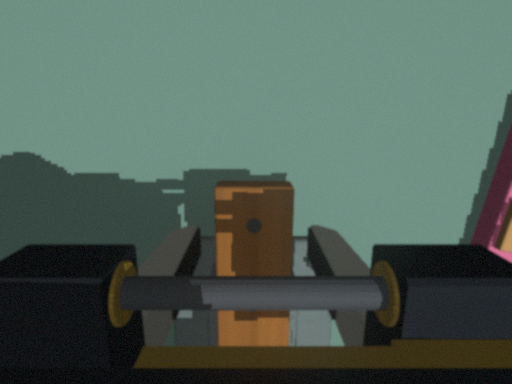

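Call:
step_arm --moves '[{"offset":[0,0,0],"twist":0,"grip":9.3},{"offset":[0,0,0],"twist":0,"grip":9.3},{"offset":[0,-0.1,-3],"twist":0,"grip":9.3},{"offset":[0,-0.3,-8],"twist":0,"grip":9.3},{"offset":[0,-0.5,-13],"twist":0,"grip":9.3},{"offset":[0,-1,-18],"twist":0,"grip":9.3},{"offset":[0,-1,-20],"twist":0,"grip":9.3},{"offset":[0,-1,-20],"twist":0,"grip":9.3},{"offset":[0,-1,-20],"twist":0,"grip":9.3}]'

```text
time: 10.25
ee_pos: [0.5182, -0.1187, 0.2544]
tcp_rot: [0.695, 0.719, -0.005, -0.004]
ft_force: [-0.3, 0.8, -1.3]
gripper_width: 0.0933
```

```bash
python3 - <<'E'
from h import *
np.set_printoptions(precision=4,suppress=True)
o=env.get_obs(); p,d=env.capture("wrist"); cv2.imwrite("pics/w7.png",p); np.save("pics/w7.npy",d)
Rm=R.from_quat(o["tcp_rot"]).as_matrix()
print(o["ee_pos"],np.degrees(np.arctan2(Rm[1,1],Rm[0,1])),Rm[:,2],o["ft_force"])
t,td=env.capture("top"); cv2.imwrite("pics/t7.png",t)
s,_=env.capture("scene"); cv2.imwrite("pics/s7.png",s)
a=cv2.resize(t[130:230,265:345],None,fx=4,fy=4,interpolation=cv2.INTER_CUBIC)
b=cv2.resize(s[200:300,190:290],None,fx=4,fy=4,interpolation=cv2.INTER_CUBIC)
cv2.imwrite("pics/c7.png",np.hstack([a,b]))
E
```

```text
[ 0.5182 -0.1187  0.2544] 1.945892274754286 [-0.0125 -0.0007 -0.9999] [-0.2836  0.8066 -1.2997]
```

View pics/w7.png

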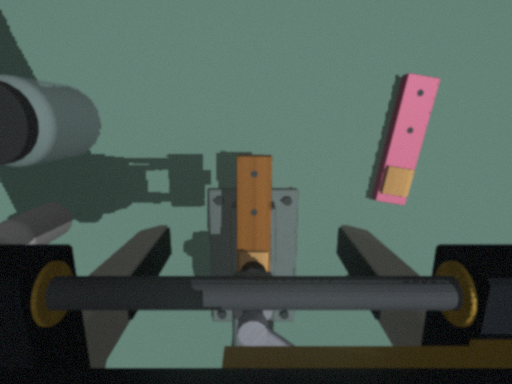

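View pics/c7.png

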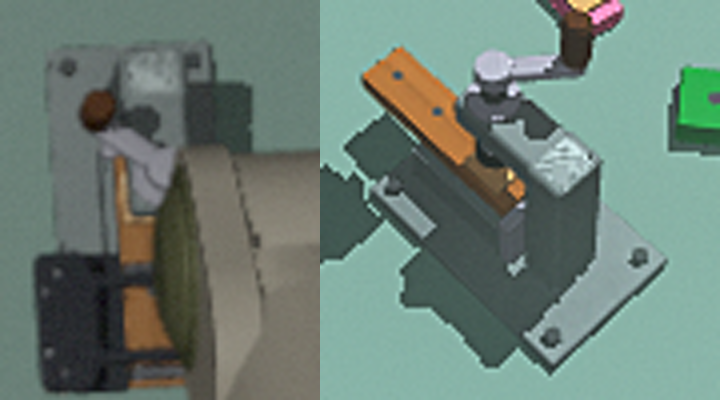

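The wrist view now shows the rail seated at columns 237–272, with foot bolts near (218,201), (287,200), (223,314) and (284,314). I'll check how square and centred it is in this one picture.

```bash
python3 - <<'E'
from h import *
np.set_printoptions(precision=4,suppress=True)
o=env.get_obs(); p=cv2.imread("pics/w7.png"); d=np.load("pics/w7.npy")
cv2.imwrite("pics/w7c.png",cv2.resize(p[145:345,190:320],None,fx=4,fy=4,interpolation=cv2.INTER_CUBIC)[:560])
cv2.imwrite("pics/w7d.png",cv2.resize(p[305:350,195:315],None,fx=6,fy=6,interpolation=cv2.INTER_CUBIC))
hsv=cv2.cvtColor(p,cv2.COLOR_BGR2HSV)
m=((hsv[...,0]<25)&(hsv[...,1]>80)); L=[];Q=[]
for v in range(162,250,4):
    u=np.where(m[v,225:285])[0]+225
    L.append(ray("wrist",(u.min()-.5,v),.068,o)); Q.append(ray("wrist",(u.max()+.5,v),.068,o))
L=np.array(L);Q=np.array(Q); M=(L+Q)/2
f=np.polyfit(M[:,0],M[:,1],1); print("rail yaw",np.degrees(np.arctan(f[0])),"y at .5,.62",np.polyval(f,[.5,.62]),np.mean(L[:,1]-Q[:,1]))
g=p[:,:,1].astype(int)
F=[]
for v in range(192,240,4):
    row=p[v].astype(int); gr=np.abs(row[:,1]-row[:,2])  # counter is greenish
    sat=hsv[v,:,1]; print(v,sat[200:216].tolist(),sat[290:304].tolist()) if v in(204,224) else 0
E
```

```text
rail yaw 1.6428840069512685 y at .5,.62 [-0.1199 -0.1164] -0.0400080315634159
204 [57, 55, 53, 52, 57, 61, 55, 62, 38, 33, 32, 33, 29, 26, 29, 22] [33, 26, 25, 29, 29, 31, 27, 39, 53, 54, 61, 55, 55, 57]
224 [66, 59, 58, 57, 56, 57, 62, 57, 50, 27, 27, 37, 31, 29, 31, 32] [29, 31, 29, 29, 29, 29, 36, 44, 57, 62, 55, 58, 56, 56]
```

View pics/w7c.png

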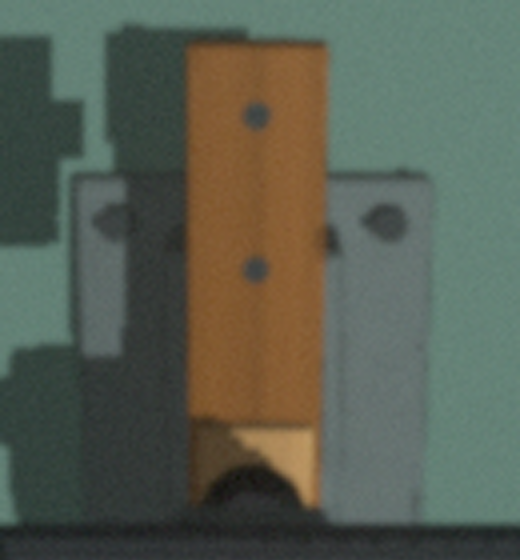

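View pics/w7d.png

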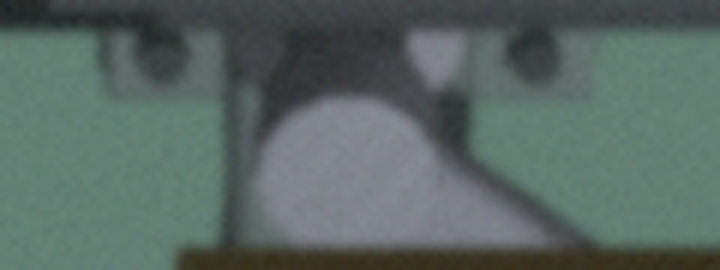

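```bash
python3 - <<'E'
from h import *
np.set_printoptions(precision=4,suppress=True)
o=env.get_obs(); p=cv2.imread("pics/w7.png")
hsv=cv2.cvtColor(p,cv2.COLOR_BGR2HSV).astype(int)
r=lambda u,v,z: ray("wrist",(u-.4,v-.4),z,o)
b=np.array([r(218,200.5,.014),r(287,200.5,.014),r(222,314.2,.014),r(283.8,314.2,.014)]); print(b)
fm=b[:2].mean(0);rm=b[2:].mean(0); print("bolt axis yaw",np.degrees(np.arctan2(*(rm-fm)[1::-1])),fm,rm,"origin",b.mean(0)-.02*np.array([1,.035,0]))
A=[];B=[]
for v in range(192,272,3):
    s=cv2.GaussianBlur(hsv[v,:,1].astype(np.float32)[None],(1,3),0)[0]
    for rng,l in ((range(214,200,-1),A),(range(290,304),B)):
        for u in rng:
            if s[u]>45:
                l.append(ray("wrist",(u+(.5 if l is A else -.5),v),.012,o)); break
for l in (A,B):
    l=np.array(l); f=np.polyfit(l[:,0],l[:,1],1); res=l[:,1]-np.polyval(f,l[:,0]); k=abs(res)<.002; f=np.polyfit(l[k,0],l[k,1],1)
    print(len(l),k.sum(),np.degrees(np.arctan(f[0])),np.polyval(f,[.56,.62]))
# hub disc centre & crank edges
print("hub",ray("wrist",(195+347/6-.4,305+180/6-.4),.196,o))
E
```

```text
[[ 0.5569 -0.1652  0.014 ]
 [ 0.5538 -0.0744  0.014 ]
 [ 0.7258 -0.1581  0.014 ]
 [ 0.7228 -0.0691  0.014 ]]
bolt axis yaw 2.0954097256993744 [ 0.5553 -0.1198  0.014 ] [ 0.7243 -0.1136  0.014 ] origin [ 0.6198 -0.1174  0.014 ]
27 26 2.613243272951415 [-0.1786 -0.1759]
27 27 1.825503090980667 [-0.0593 -0.0574]
hub [ 0.621  -0.1166  0.196 ]
```

Rail seated: about 0.3–1 mm off centre, 0.5° off square and blocked by the stop. Next is the crank; hub ≈ (0.621,-0.1165), knob ≈ (0.651,-0.070), knob top z ≈ 0.239.

Call:
step_arm --moves '[{"offset":[0,0,-2.5],"twist":0,"grip":9.3},{"offset":[1.5,4.5,-2.5],"twist":0,"grip":9.3},{"offset":[3,9,-2.5],"twist":0,"grip":9.3},{"offset":[4.45,13.3,-2.5],"twist":0,"grip":9.3},{"offset":[4.45,13.3,-2.5],"twist":0,"grip":9.3},{"offset":[4.45,13.3,-2.5],"twist":0,"grip":9.3},{"offset":[4.45,13.3,-2.5],"twist":0,"grip":9.3}]'

```text
time: 11.1
ee_pos: [0.6484, -0.07, 0.2746]
tcp_rot: [0.695, 0.719, -0.006, -0.006]
ft_force: [-0.3, -0.5, -0.8]
gripper_width: 0.093
```

```bash
python3 - <<'E'
from h import *
np.set_printoptions(precision=4,suppress=True)
o=env.get_obs(); p,d=env.capture("wrist"); cv2.imwrite("pics/w8.png",p)
print(o["ee_pos"],o["tcp_rot"],o["time"],o["ft_force"])
s,_=env.capture("scene"); t,_=env.capture("top")
b=cv2.resize(s[140:260,190:310],None,fx=4,fy=4,interpolation=cv2.INTER_CUBIC)
a=cv2.resize(t[110:230,260:340],None,fx=4,fy=4,interpolation=cv2.INTER_CUBIC)
cv2.imwrite("pics/c8.png",np.hstack([a,b]))
print(proj("wrist",np.array([.651,-.07,.239]),o))
E
```

```text
[ 0.6484 -0.07    0.2746] [ 0.6949  0.719  -0.0064 -0.0065] 11.1 [-0.2871 -0.4511 -0.823 ]
[254.5167 225.0137]
```

View pics/w8.png

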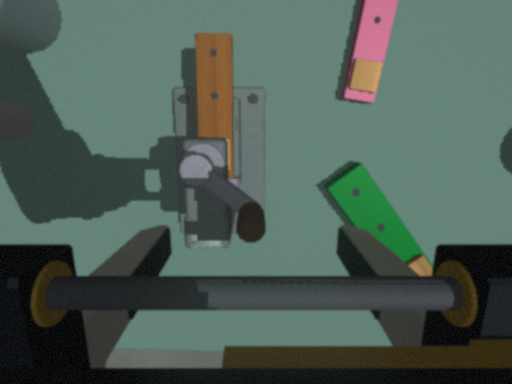

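View pics/c8.png

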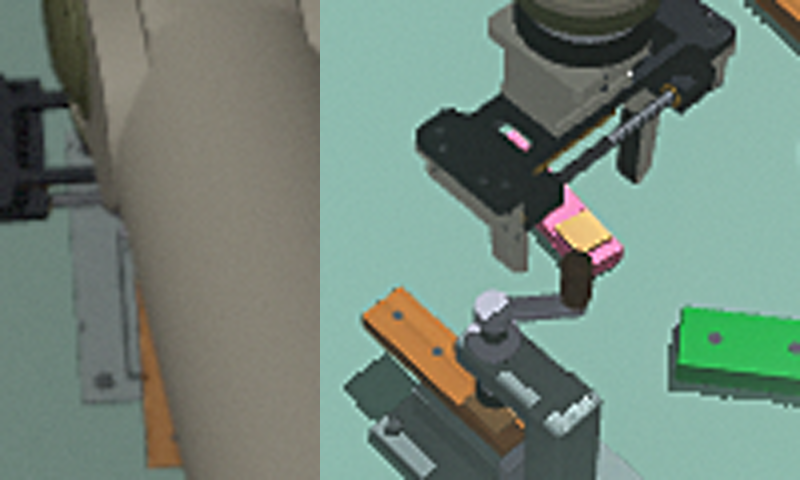

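The knob's top shows at about (251,227) in the wrist view, where I predicted (254,225). The hub is at (203,165).

```bash
python3 - <<'E'
from h import *
np.set_printoptions(precision=4,suppress=True)
o=env.get_obs(); p=cv2.imread("pics/w8.png")
cv2.imwrite("pics/w8c.png",cv2.resize(p[140:250,170:280],None,fx=5,fy=5,interpolation=cv2.INTER_CUBIC))
print("hub",ray("wrist",(203,165),.196,o),"knob",ray("wrist",(251,227),.239,o))
for q in ("hub","knob"):
    for r in env.place_of(q,"wrist")[:2]: print(q,r, ray("wrist",r["pixel"],.2165,o))
E
```

```text
hub [ 0.6185 -0.1115  0.196 ] knob [ 0.6533 -0.0726  0.239 ]
hub {'pixel': [187.1, 175.4], 'conf': 0.69} [ 0.6235 -0.1198  0.2165]
knob {'pixel': [251.7, 217.1], 'conf': 0.76} [ 0.6533 -0.0723  0.2165]
```

View pics/w8c.png

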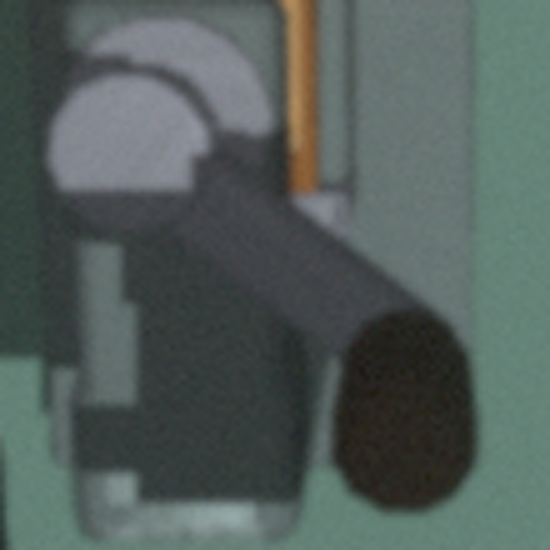

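```bash
python3 - <<'E'
from h import *
np.set_printoptions(precision=4,suppress=True)
o=env.get_obs()
h=ray("wrist",(195.3,170.1),.196,o);k=ray("wrist",(251.1,227.6),.239,o); print(h,k,np.linalg.norm((k-h)[:2]),np.degrees(np.arctan2(*(k-h)[1::-1])))
Rm=R.from_quat(o["tcp_rot"]).as_matrix()
t=np.array([k[0],k[1],.205]); print("off cm",100*Rm.T@(t-o["ee_pos"]))
E
```

```text
[ 0.6232 -0.1175  0.196 ] [ 0.6542 -0.0724  0.239 ] 0.054724818028823674 55.47750070893075
off cm [-0.2442  0.6232  7.1207]
```

Call:
step_arm --moves '[{"offset":[-0.24,0.55,1],"twist":0,"grip":9.3},{"offset":[-0.24,0.57,4],"twist":0,"grip":9.3},{"offset":[-0.24,0.6,6.2],"twist":0,"grip":9.3},{"offset":[-0.24,0.62,7.1],"twist":0,"grip":9.3},{"offset":[-0.24,0.62,7.1],"twist":0,"grip":9.3},{"offset":[-0.24,0.62,7.1],"twist":0,"grip":9.3}]' --force 45

```text
time: 11.95
ee_pos: [0.6547, -0.0724, 0.2058]
tcp_rot: [0.695, 0.719, -0.005, -0.005]
ft_force: [-0.8, -0.4, 0.6]
gripper_width: 0.0928
```

Call:
step_arm --moves '[{"offset":[0,0,0],"twist":0,"grip":1.0},{"offset":[0,0,0],"twist":0,"grip":1.0},{"offset":[0,0,0],"twist":0,"grip":1.0},{"offset":[0,0,0],"twist":0,"grip":1.0},{"offset":[0,0,0],"twist":0,"grip":1.0},{"offset":[0,0,0],"twist":0,"grip":1.0},{"offset":[0,0,0],"twist":0,"grip":1.0},{"offset":[0,0,0],"twist":0,"grip":1.0},{"offset":[0,0,0],"twist":0,"grip":1.0},{"offset":[0,0,0],"twist":0,"grip":1.0}]' --force 45

```text
time: 12.95
ee_pos: [0.6546, -0.072, 0.2057]
tcp_rot: [0.695, 0.719, -0.005, -0.005]
ft_force: [-0.6, -0.1, -1.2]
gripper_width: 0.0203
```

Call:
step_arm --moves '[{"offset":[-0.39,0.42,0.02],"twist":0,"grip":1.0},{"offset":[-0.81,0.83,0.04],"twist":0,"grip":1.0},{"offset":[-1.26,1.19,0.06],"twist":0,"grip":1.0},{"offset":[-1.74,1.49,0.08],"twist":0,"grip":1.0},{"offset":[-2.26,1.75,0.11],"twist":0,"grip":1.0},{"offset":[-2.8,1.95,0.13],"twist":0,"grip":1.0},{"offset":[-3.35,2.1,0.15],"twist":0,"grip":1.0},{"offset":[-3.92,2.18,0.18],"twist":0,"grip":1.0}]'

```text
time: 13.75
ee_pos: [0.6768, -0.1087, 0.2036]
tcp_rot: [0.695, 0.719, -0.005, -0.007]
ft_force: [-4.7, 5.3, 5.1]
gripper_width: 0.02
```

```bash
python3 -c "
from bench import env
o=env.get_obs();print(o['ee_pos'],o['gripper_width'],o['ft_force'])"; python3 crank.py 7 12
```

```text
[ 0.6767842  -0.10871933  0.20363295] 0.019958301787815325 [-4.67556156  5.26242236  5.08851844]
t 13.75 ang 9.3 r 54.3 z 203.63 Ftan 5.95 Frad -3.76 Fz 5.09
[[-0.66, 0.11, 0.03], [-1.33, 0.08, 0.06], [-1.99, -0.04, 0.09], [-2.63, -0.24, 0.12], [-3.25, -0.51, 0.16], [-3.82, -0.86, 0.19], [-4.35, -1.28, 0.23], [-4.82, -1.75, 0.26], [-5.23, -2.28, 0.3], [-5.58, -2.86, 0.34], [-5.85, -3.47, 0.38], [-6.04, -4.11, 0.43]]
```

Call:
step_arm --moves '[{"offset":[-0.66,0.08,0.02],"twist":0,"grip":1.0},{"offset":[-1.33,0.05,0.05],"twist":0,"grip":1.0},{"offset":[-1.99,-0.06,0.08],"twist":0,"grip":1.0},{"offset":[-2.63,-0.25,0.11],"twist":0,"grip":1.0},{"offset":[-3.25,-0.52,0.15],"twist":0,"grip":1.0},{"offset":[-3.82,-0.87,0.18],"twist":0,"grip":1.0},{"offset":[-4.35,-1.28,0.22],"twist":0,"grip":1.0},{"offset":[-4.82,-1.75,0.25],"twist":0,"grip":1.0},{"offset":[-5.23,-2.28,0.29],"twist":0,"grip":1.0},{"offset":[-5.56,-2.86,0.33],"twist":0,"grip":1.0},{"offset":[-5.82,-3.47,0.37],"twist":0,"grip":1.0},{"offset":[-6.0,-4.11,0.42],"twist":0,"grip":1.0}]'

```text
time: 14.95
ee_pos: [0.6396, -0.1686, 0.2002]
tcp_rot: [0.694, 0.72, -0.003, -0.006]
ft_force: [6.1, 3.3, -2.7]
gripper_width: 0.02
```

```bash
python3 -c "
from bench import env
o=env.get_obs();print(o['ee_pos'],o['gripper_width'],o['ft_force'])"; python3 crank.py 6 10
```

```text
[ 0.63956976 -0.16855501  0.20022269] 0.019969889593987152 [ 6.14527571  3.29682241 -2.65333755]
t 14.95 ang -72.2 r 53.6 z 200.22 Ftan 6.86 Frad -1.26 Fz -2.65
[[-0.26, -0.52, 0.03], [-0.33, -1.1, 0.07], [-0.33, -1.67, 0.1], [-0.28, -2.24, 0.14], [-0.17, -2.81, 0.17], [0.0, -3.36, 0.2], [0.23, -3.88, 0.24], [0.51, -4.39, 0.27], [0.85, -4.86, 0.31], [1.23, -5.29, 0.34]]
```

```bash
export C=.6225,-.1163; python3 crank.py 6 10
```

```text
t 14.95 ang -71.9 r 55.0 z 200.22 Ftan 6.87 Frad -1.23 Fz -2.65
[[-0.13, -0.56, 0.03], [-0.2, -1.13, 0.07], [-0.21, -1.71, 0.1], [-0.16, -2.28, 0.14], [-0.05, -2.84, 0.17], [0.12, -3.39, 0.21], [0.34, -3.92, 0.24], [0.62, -4.43, 0.28], [0.95, -4.9, 0.31], [1.33, -5.33, 0.34]]
```

Call:
step_arm --moves '[{"offset":[-0.13,-0.56,0.03],"twist":0,"grip":1.0},{"offset":[-0.2,-1.13,0.07],"twist":0,"grip":1.0},{"offset":[-0.21,-1.71,0.1],"twist":0,"grip":1.0},{"offset":[-0.16,-2.28,0.14],"twist":0,"grip":1.0},{"offset":[-0.05,-2.84,0.17],"twist":0,"grip":1.0},{"offset":[0.12,-3.39,0.21],"twist":0,"grip":1.0},{"offset":[0.34,-3.92,0.24],"twist":0,"grip":1.0},{"offset":[0.62,-4.43,0.28],"twist":0,"grip":1.0},{"offset":[0.95,-4.9,0.31],"twist":0,"grip":1.0}]'

```text
time: 15.85
ee_pos: [0.5918, -0.1622, 0.1979]
tcp_rot: [0.694, 0.72, -0.003, -0.005]
ft_force: [5.7, -3.3, -4.7]
gripper_width: 0.02
```

```bash
export C=.6225,-.1163; python3 crank.py 5 5
```

```text
t 15.85 ang -123.8 r 55.2 z 197.9 Ftan 6.6 Frad -0.42 Fz -4.68
[[0.32, -0.36, 0.03], [0.65, -0.71, 0.05], [1.0, -1.03, 0.08], [1.39, -1.32, 0.11], [1.8, -1.57, 0.13]]
```

```bash
export C=.6225,-.1163; python3 crank.py 6 6
```

```text
t 15.85 ang -123.8 r 55.2 z 197.9 Ftan 6.6 Frad -0.42 Fz -4.68
[[0.38, -0.43, 0.03], [0.79, -0.84, 0.06], [1.23, -1.21, 0.1], [1.71, -1.52, 0.13], [2.23, -1.78, 0.16], [2.76, -1.99, 0.19]]
```

Call:
step_arm --moves '[{"offset":[0.38,-0.43,0.04],"twist":0,"grip":1.0},{"offset":[0.79,-0.84,0.07],"twist":0,"grip":1.0},{"offset":[1.23,-1.21,0.11],"twist":0,"grip":1.0},{"offset":[1.71,-1.52,0.14],"twist":0,"grip":1.0},{"offset":[2.23,-1.78,0.17],"twist":0,"grip":1.0},{"offset":[2.76,-1.99,0.2],"twist":0,"grip":1.0}]'

```text
time: 16.45
ee_pos: [0.5715, -0.1375, 0.1964]
tcp_rot: [0.695, 0.719, -0.003, -0.003]
ft_force: [1.7, -6.5, -0.9]
gripper_width: 0.0201
```

```bash
export C=.6225,-.1163; python3 crank.py 6 6
```

```text
t 16.45 ang -157.4 r 55.3 z 196.35 Ftan 6.63 Frad 0.96 Fz -0.86
[[0.56, -0.15, 0.03], [1.12, -0.27, 0.06], [1.69, -0.32, 0.08], [2.27, -0.32, 0.11], [2.84, -0.25, 0.14], [3.4, -0.13, 0.16]]
```

Call:
step_arm --moves '[{"offset":[0.56,-0.16,0.03],"twist":0,"grip":1.0},{"offset":[1.12,-0.28,0.06],"twist":0,"grip":1.0},{"offset":[1.69,-0.33,0.08],"twist":0,"grip":1.0},{"offset":[2.27,-0.33,0.11],"twist":0,"grip":1.0},{"offset":[2.84,-0.26,0.14],"twist":0,"grip":1.0},{"offset":[3.4,-0.14,0.16],"twist":0,"grip":1.0}]'

```text
time: 17.05
ee_pos: [0.5682, -0.1058, 0.1948]
tcp_rot: [0.695, 0.719, -0.004, -0.003]
ft_force: [-2.0, -5.2, 2.1]
gripper_width: 0.0203
```

```bash
export C=.6225,-.1163; python3 crank.py 6 6
```

```text
t 17.05 ang 169.1 r 55.3 z 194.78 Ftan 5.49 Frad 0.95 Fz 2.05
[[0.55, 0.19, 0.02], [1.08, 0.4, 0.05], [1.59, 0.67, 0.07], [2.07, 0.99, 0.09], [2.51, 1.36, 0.11], [2.91, 1.77, 0.14]]
```

Call:
step_arm --moves '[{"offset":[0.55,0.18,0.02],"twist":0,"grip":1.0},{"offset":[1.08,0.39,0.04],"twist":0,"grip":1.0},{"offset":[1.59,0.66,0.06],"twist":0,"grip":1.0},{"offset":[2.07,0.98,0.08],"twist":0,"grip":1.0},{"offset":[2.51,1.35,0.1],"twist":0,"grip":1.0},{"offset":[2.91,1.76,0.13],"twist":0,"grip":1.0}]'

```text
time: 17.65
ee_pos: [0.5833, -0.0774, 0.1932]
tcp_rot: [0.696, 0.718, -0.006, -0.003]
ft_force: [-6.2, -3.6, 6.6]
gripper_width: 0.0202
```

```bash
export C=.6225,-.1163; python3 crank.py 6 6
```

```text
t 17.65 ang 135.3 r 55.2 z 193.22 Ftan 6.89 Frad 1.84 Fz 6.58
[[0.36, 0.45, 0.02], [0.68, 0.93, 0.04], [0.96, 1.43, 0.06], [1.18, 1.97, 0.08], [1.34, 2.52, 0.09], [1.45, 3.09, 0.11]]
```

Call:
step_arm --moves '[{"offset":[0.36,0.44,0.0],"twist":0,"grip":1.0},{"offset":[0.68,0.92,0.01],"twist":0,"grip":1.0},{"offset":[0.96,1.42,0.03],"twist":0,"grip":1.0},{"offset":[1.18,1.96,0.05],"twist":0,"grip":1.0},{"offset":[1.34,2.51,0.06],"twist":0,"grip":1.0},{"offset":[1.45,3.08,0.08],"twist":0,"grip":1.0}]'

```text
time: 18.25
ee_pos: [0.612, -0.0622, 0.1918]
tcp_rot: [0.696, 0.718, -0.008, -0.005]
ft_force: [-6.2, -0.1, 4.0]
gripper_width: 0.0198
```

```bash
export C=.6225,-.1163; python3 crank.py 6 6
```

```text
t 18.25 ang 101.0 r 55.1 z 191.76 Ftan 6.07 Frad 1.06 Fz 4.05
[[0.05, 0.57, 0.02], [0.06, 1.15, 0.03], [-0.0, 1.72, 0.05], [-0.12, 2.29, 0.07], [-0.29, 2.84, 0.09], [-0.53, 3.36, 0.1]]
```

Call:
step_arm --moves '[{"offset":[0.05,0.57,0.0],"twist":0,"grip":1.0},{"offset":[0.06,1.14,0.01],"twist":0,"grip":1.0},{"offset":[0.0,1.71,0.03],"twist":0,"grip":1.0},{"offset":[-0.12,2.28,0.05],"twist":0,"grip":1.0},{"offset":[-0.29,2.83,0.07],"twist":0,"grip":1.0},{"offset":[-0.53,3.35,0.08],"twist":0,"grip":1.0}]'

```text
time: 18.85
ee_pos: [0.6443, -0.066, 0.1902]
tcp_rot: [0.696, 0.718, -0.008, -0.006]
ft_force: [-5.9, 1.8, 3.3]
gripper_width: 0.02
```

```bash
export C=.6225,-.1163; python3 crank.py 6 6
```

```text
t 18.85 ang 66.5 r 54.9 z 190.23 Ftan 6.16 Frad -0.71 Fz 3.3
[[-0.26, 0.51, 0.02], [-0.58, 0.99, 0.03], [-0.96, 1.43, 0.05], [-1.37, 1.83, 0.07], [-1.83, 2.18, 0.09], [-2.32, 2.48, 0.12]]
```

Call:
step_arm --moves '[{"offset":[-0.26,0.51,0.01],"twist":0,"grip":1.0},{"offset":[-0.58,0.99,0.02],"twist":0,"grip":1.0},{"offset":[-0.96,1.43,0.03],"twist":0,"grip":1.0},{"offset":[-1.37,1.83,0.05],"twist":0,"grip":1.0},{"offset":[-1.83,2.18,0.07],"twist":0,"grip":1.0},{"offset":[-2.32,2.48,0.1],"twist":0,"grip":1.0}]'

```text
time: 19.45
ee_pos: [0.6684, -0.0865, 0.1888]
tcp_rot: [0.695, 0.718, -0.009, -0.008]
ft_force: [-7.5, 5.0, 6.6]
gripper_width: 0.0205
```

```bash
export C=.6225,-.1163; python3 crank.py 6 6
```

```text
t 19.45 ang 33.0 r 54.7 z 188.85 Ftan 8.3 Frad -3.54 Fz 6.6
[[-0.49, 0.29, 0.02], [-1.03, 0.51, 0.04], [-1.58, 0.67, 0.07], [-2.15, 0.77, 0.09], [-2.72, 0.81, 0.12], [-3.3, 0.8, 0.14]]
```

```bash
export C=.6220,-.1166; python3 crank.py 5 4
```

```text
t 19.45 ang 32.9 r 55.3 z 188.85 Ftan 8.3 Frad -3.54 Fz 6.6
[[-0.44, 0.2, 0.02], [-0.88, 0.39, 0.04], [-1.33, 0.55, 0.05], [-1.8, 0.66, 0.07]]
```

Call:
step_arm --moves '[{"offset":[-0.44,0.2,0.0],"twist":0,"grip":1.0},{"offset":[-0.88,0.39,0.01],"twist":0,"grip":1.0},{"offset":[-1.33,0.55,0.03],"twist":0,"grip":1.0},{"offset":[-1.8,0.66,0.04],"twist":0,"grip":1.0}]'

```text
time: 19.85
ee_pos: [0.6749, -0.1008, 0.1883]
tcp_rot: [0.695, 0.719, -0.008, -0.01]
ft_force: [-5.0, 9.7, 2.8]
gripper_width: 0.02
```

```bash
export C=.6220,-.1166; python3 crank.py 4 3
```

```text
t 19.85 ang 16.6 r 55.2 z 188.29 Ftan 10.71 Frad -1.98 Fz 2.82
[[-0.38, 0.07, 0.01], [-0.76, 0.12, 0.03], [-1.14, 0.16, 0.05]]
```

```bash
export C=.6220,-.1166; python3 - <<'E'
from crank import *
state()
for i in range(3):
    env.capture("top"); state()
E
```

```text
t 19.85 ang 16.6 r 55.2 z 188.29 Ftan 10.71 Frad -1.98 Fz 2.82
t 19.9 ang 15.6 r 55.1 z 188.26 Ftan 9.58 Frad -1.76 Fz 3.35
t 19.95 ang 15.8 r 55.2 z 188.27 Ftan 7.13 Frad -2.2 Fz 3.09
t 20.0 ang 15.7 r 55.2 z 188.28 Ftan 7.19 Frad -1.97 Fz 3.4
```

Dynamic reading is 10.7 N against a free mean of 6.3 N (+4.4). At rest it reads 7.2 N against an expected free 3.4 N (+3.8), so about 85–95 N at the pad. That is snug, so I'll let go.

Call:
step_arm --moves '[{"offset":[0,0,0],"twist":0,"grip":1.0},{"offset":[0,0,0],"twist":0,"grip":5.0},{"offset":[0,0,0],"twist":0,"grip":5.0},{"offset":[0,0,0],"twist":0,"grip":5.0},{"offset":[0,0,0],"twist":0,"grip":5.0},{"offset":[0,0,-1],"twist":0,"grip":5.0},{"offset":[0,0,-4],"twist":0,"grip":5.0},{"offset":[0,0,-8],"twist":0,"grip":5.0},{"offset":[0,0,-11],"twist":0,"grip":5.0},{"offset":[0,0,-12],"twist":0,"grip":5.0}]'

```text
time: 21.0
ee_pos: [0.6796, -0.1018, 0.3128]
tcp_rot: [0.695, 0.719, -0.006, -0.007]
ft_force: [0.5, 0.0, 0.0]
gripper_width: 0.0501
```

Call:
step_arm --moves '[{"offset":[3,-4,0],"twist":0,"grip":5.0},{"offset":[6,-8,0],"twist":0,"grip":5.0},{"offset":[9,-12,0],"twist":0,"grip":5.0},{"offset":[12,-16,0],"twist":0,"grip":5.0},{"offset":[15,-18,0],"twist":0,"grip":5.0},{"offset":[18,-18,0],"twist":0,"grip":5.0},{"offset":[20,-18,0],"twist":0,"grip":5.0},{"offset":[20,-18,0],"twist":0,"grip":5.0}]'

```text
time: 21.8
ee_pos: [0.4922, 0.0948, 0.3168]
tcp_rot: [0.693, 0.721, -0.006, -0.008]
ft_force: [0.2, -0.5, 0.1]
gripper_width: 0.0499
```

```bash
python3 - <<'E'
from h import *
o=env.get_obs(); print(o["time"],o["ee_pos"],o["ft_force"])
t,_=env.capture("top");s,_=env.capture("scene"); cv2.imwrite("pics/t9.png",t); cv2.imwrite("pics/s9.png",s)
a=cv2.resize(t[130:230,265:345],None,fx=4,fy=4,interpolation=cv2.INTER_CUBIC)
b=cv2.resize(s[200:300,190:290],None,fx=4,fy=4,interpolation=cv2.INTER_CUBIC)
cv2.imwrite("pics/c9.png",np.hstack([a,b]))
E
```

```text
21.8 [0.49223896 0.09483062 0.31675389] [ 0.23642004 -0.52015071  0.07558347]
```

View pics/c9.png

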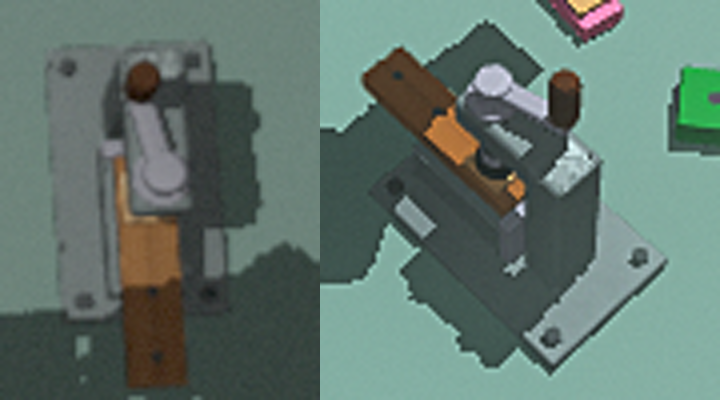

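View pics/t9.png

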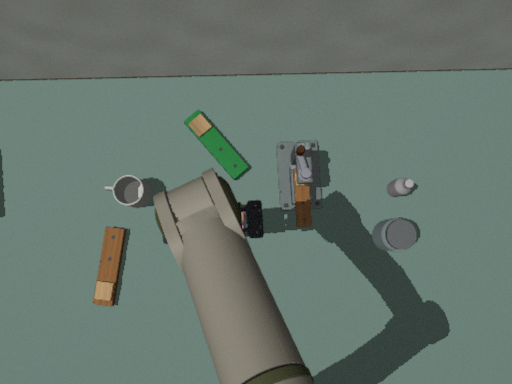

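```bash
python3 - <<'E'
from h import *
np.set_printoptions(precision=4,suppress=True)
P=lambda x,y,z: ray("top",(265+x/4-.4,130+y/4-.4),z)
r=P(156,387,.068); print("rear mid",r)
m=[(P(l,y,.068)+P(q,y,.068))/2 for l,q,y in ((120,179,250),(127,187,380))]; print(m,np.degrees(np.arctan2(*(m[0]-m[1])[1::-1])))
b=np.array([P(x,y,.013) for x,y in((68,67),(192,61),(84,301),(209,293))]); print(b,b.mean(0))
E
python3 -c "
from bench import env
print(env.job_done())"
```

```text
rear mid [ 0.492  -0.1179  0.068 ]
[array([ 0.5856, -0.1169,  0.068 ]), array([ 0.4967, -0.1187,  0.068 ])] 1.1747695932622217
[[ 0.7261 -0.0688  0.013 ]
 [ 0.7284 -0.1588  0.013 ]
 [ 0.5561 -0.0748  0.013 ]
 [ 0.5596 -0.1642  0.013 ]] [ 0.6426 -0.1166  0.013 ]
the job is handed in; nothing more can be done
None
```

The rail is clamped with its patch under the pad, and the job was handed in at about 22 s of the 72 s allowed. No verdict comes back, so the results below are from my own checks.

**Rail:** I picked the smaller brown bar, gripped its tail, and slid it in patch end first until the stop blocked it. At about 10 N of push the tool no longer moved forward. After I let go, the wrist view put it about 0.3–1 mm off the bed's centreline and about 0.5° off square. In the last top view its rear end was within 1 mm of where a seated rail should end. That same view gave about 0.9° off square, from a coarse pixel measurement, so the two angle readings disagree slightly.

**Crank:** I wound it about 1.1 turns clockwise.

| Force along the knob's path | Free | At the end |
|---|---|---|
| While turning | 6.3 N on average | 10.7 N |
| At rest | about 3.4 N, from your figures rather than measured | 7.2 N |

That is roughly 4 N over free, or about 85–95 N at the pad. It fits the estimated 48° of turn past contact, but single readings scatter by about ±0.7 N. I then opened the gripper and moved the arm well clear.

**Bystanders:** The mug, jar and bottle look unmoved in the last top picture, judged by eye only.

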